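Hold open the scrap box flap with its lever

ROBOT

A 7-joint arm with a two-finger parallel gripper is mounted at the origin on the work surface. World frame = base frame: x ahead of the robot, y to its left, z up, the work surface at z = 0. Lengths are in m, angles in rad, forces in N, time in s.
With the tool pointing down it reaches from about 0.4 to 0.9 m from the base axis. Payload 5.5 kg.
Tool frame: the origin (TCP) lies between the finger pads; the fingertips stand robot.tip_reach ahead of it and the grasp point (between the pads) is the TCP (robot.tip_reach is the distance from the TCP to the fingertips, in m); z points along the fingers, y is the direction in which the jaws open and shut (so a half turn about z gives the same grasp; the last joint's range is limited). The gripper opens to 92 mm and grips with 3 to 60 N. Pads are 19 mm wide; open, the fingers measure 130 mm over their backs; the gripper's body (75 mm by 190 mm) begins 47 mm behind the grasp point.
Start: joints at [1.448, 0.501, -0.427, 1.55, 0.221, 1.138, -0.21], TCP at [0.245, -0.602, 0.246] pointing down, gripper open.
Joint ranges: [-2.88, 2.88], [-0.31, 2.03], [-1.54, 1.56], [0.2, 2.42], [-1.41, 4.55], [0.19, 2.02], [-2.57, 2.57]. Speed limits (rad/s): [2.57, 2.57, 3.14, 3.14, 3.14, 3.14, 3.14].

INTERFACE

Orientations are given as a 3x3 rotation matrix whose columns are the frame's x, y, z axes.
In Python, from plant import status, vision, ticket, robot gives the robot as it stands. The module is installed in compiled form; this text tells all that it offers.
- The arm moves only by the tool carry_out, never from a script. Its argument "rows" is text: rows parted by semicolons, each of 7 numbers parted by spaces: the shift along the world's x, y, z in cm, then the turn, a rotation vector about the world's x, y, z in degrees, then the finger opening in cm, from 0 to 9.18. A call has exactly 5 rows; each row is the pose to reach, as a shift and turn from the pose commanded when the call began; what a row does not reach only later rows make up. A row lasts 1/8 s, in which the tool goes at most 62.5 mm and 10.7 degrees, less where a joint would pass 70% of its speed; a pose out of reach is approached as far as the arm can. A call with a gripper value outside its range is refused whole. The fingers move at their own pace and stop on an object; "grip_force" is the grip in N (left out, the last holds). Time passes only in rows, so rows that repeat a pose let the fingers close, or fill a call up. It gives the time, the measured TCP pose, the force and the opening at its end, in the units of the state.
- status.get_obs(): the state, without advancing time (a new reading comes with each control period).
- vision.read_camera(name): name is "scene" or "top"; returns the picture (480x640x3 uint8, red, green, blue); there is no depth.
- vision.get_calibration(name): a dict with "mtx" (3x3 intrinsics, pixels), "origin" and "orientation" of the camera in the world. Camera axes: x right, y up, looking along -z (the intrinsics and any distortion apply to the point x, -y, -z); pixel columns grow to the right and rows downward; lengths in m; the calibration is good to about 2 mm. A picture is of the moment at which its call begins. get_calibration takes no time and is no camera call.
- ticket.job_done(): hands the job in, once; it reports no verdict.
The state is a dict: "time": time; "q": joint angles; "dq": joint speeds; "effort": joint torques, N m; "tool_pos": TCP position; "tool_rot": TCP orientation; "ft_force": force on the tool from outside, world axes, zero at the start; "ft_torque": the same for the moment, N m; "finger_gap": finger opening in m.
Only numpy, scipy, OpenCV 4.12 (cv2) and the standard library are available. Lean on these libraries where they do the work, as an engineer would, in place of code of your own. Each camera call takes 0.05 s, during which the arm holds its last target.

TASK

Open the heavy flap of the scrap box with its lever, using fingertips only. First push the upright peg of the swivel stop along the lever, away from the box, until the stop's post has swung right out from under the lever; then press the rubber pad at the lever's long end down until the lever lies on its rubber-topped rest, which raises the flap, and finish while still holding it down there. Nothing needs gripping: do not lift the lever out of its slots, do not touch the flap itself, and leave the other things on the bench where they are.

Things in the scene. Friction and masses are not known exactly. Their poses are not given: they have to be found in the camera images.
- station: Fixed fixture, placed anew each time. Origin: bench top, below the lever's pivot. z up; +y along the lever towards the scrap box, -y to its long end; -x roughly to the robot. Blue steel box 220 (x) by 210 (y) by 109 mm high, y = 93 to 303 mm. Two slotted steel cheeks (x = +-18 to 30, y = +-28, 133 mm high) carry the lever. A wooden block (50 by 50 by 56) carries the stop.
- lever: Loose steel lever, bar 28 wide, 12 thick, 311 mm long, 0.6 kg. Origin: centre of its pivot pin (12 mm diameter, 76 long, along x), lying in the cheeks' open-topped slots. Frame parallel to the station's at the start, when the bar slopes up 0.26 rad to the long end (-y, 225 mm from the pin); the short end (86 mm, with a blunt nub on top) lies under the flap's lip. The flap's weight keeps the long end up.
- lever_pad (a point): Centre of the top of the black rubber pad (44 across, 50 mm along) on the lever's long end, 200 mm from the pin; about 180 mm above the bench at the start. Pressed straight down it takes about 4 to 9 N and comes down some 110 mm, to about 70 mm above the bench, where the lever lies on its rest. Let go, it rises again.
- rest_top (a point): Top centre of the fixed rubber-topped rest (wooden post 30 by 30 mm) under the lever's long arm: station x = 0, y = -165 mm, 56 mm above the bench.
- pivot_seat (a point): Point of the fixture where the lever's pin centre rests, 115 mm above the bench.
- stop (a joint): Angle of the steel swivel stop (rad): 0 = lying across the lever, its post under it (the lever is then blocked after about 10 mm); grows as the peg moves away from the box (to station -y), anticlockwise seen from above, to its end at 1.3. From about 0.95 the post is clear of the lever. Light friction (about 1 N at the peg); stays where left.
- stop_axis (a point): On the swivel stop's upright axis, at station x = -70, y = -120 mm, 73 mm above the bench. The stop's arm is 22 mm wide, its top 69 mm above the bench; nothing of the stop is higher at the axis than 78 mm.
- stop_peg (a point): Top centre of the upright round peg (16 mm diameter) on the stop's robot-side end, 75 mm from the axis, towards station -x when the joint reads 0. Its top is 109 mm above the bench and it stands 40 mm proud of the arm. Push it sideways.
- stop_post (a point): Top centre of the square upright post (20 by 20 mm) on the stop's other end, 70 mm from the axis, 132 mm above the bench; it stands under the lever at the start.
- flap (a joint): Opening angle of the heavy steel flap (rad): 0 = shut; about 0.34 with the lever on its rest. It falls shut by its weight.
- flap_lip (a point): Middle of the top edge of the flap's free edge, beside the lever. The flap is a steel plate 210 by 140 by 13 mm, about 3 kg, hinged on its far edge (station y = 195 mm), lying level 110 to 123 mm above the bench when shut; its lip overhangs the box by 38 mm.
- glue: Bystander: white glue bottle, 54 mm diameter, 150 mm high. Origin under its centre.
- offcut: Bystander: wooden offcut 90 by 45 by 25 mm. Origin under its centre.
- screws: Bystander: glass screw jar, 56 mm diameter, 60 mm high. Origin under its centre.
- driver: Bystander: screwdriver with a black handle, lying along its x.
- rule: Bystander: white folding rule, folded, 200 (its x) by 18 by 16 mm.
- square: Bystander: try square, dark wooden stock 120 by 30 by 16 mm along its x, steel blade 200 mm along its +y.
- cup: Bystander: grey plastic cup, 72 mm diameter, 90 mm high. Origin under its centre.

How it is judged:
By the outcome, as a careful person would: the job done as asked, in the order asked, and still so for the second after the job is handed in, while the arm keeps its last pose, push and grip.
It also fails if it takes over 48 s, if anything falls off the work surface, if the arm or the gripper's body presses on something with over 40 N, if the wrist force passes 120 N, or if a joint passes its speed limit or range.

## Working session

There is one attempt and no reset: what is moved stays moved. The work goes in short steps, Python scripts to look and compute and a tool call to move; the robot and the scene stay as the last step left them, time stands still between calls to the robot, and variables do not carry over. Pictures are saved under pics/ and viewed, and the job is handed in when it is done.

Besides the shell and the picture viewer there is one more tool, called after "Call:" by a JSON object that holds its "fn" and its "kwargs". carry_out: Moves the arm, as the interface text tells. Its arguments: {"type":"object","properties":{"rows":{"type":"string"},"grip_force":{"type":"number"}},"required":["rows"]}

```bash
mkdir -p pics; ls; python3 - <<'E'
from plant import status, vision, ticket, robot
import cv2
for n in("scene","top"):
    im=vision.read_camera(n); cv2.imwrite(f"pics/{n}0.png",im[:,:,::-1])
    print(n,vision.get_calibration(n))
o=status.get_obs();print(o,robot.tip_reach)
E
```

```text
pics
scene {'mtx': array([[518.20011697,   0.        , 321.88169848],
       [  0.        , 518.20011697, 234.91493801],
       [  0.        ,   0.        ,   1.        ]]), 'origin': array([1.22868444, 0.40093464, 1.09502216]), 'orientation': array([[-0.54718625, -0.65251655,  0.52422262],
       [ 0.83697329, -0.42062098,  0.35007671],
       [-0.00793181,  0.6303175 ,  0.77629694]])}
top {'mtx': array([[532.85292487,   0.        , 320.23566277],
       [  0.        , 532.85292487, 236.25280807],
       [  0.        ,   0.        ,   1.        ]]), 'origin': array([ 0.41740783, -0.05806909,  1.39228455]), 'orientation': array([[-0.01986932,  0.99213965, -0.12354808],
       [-0.9998017 , -0.01955264,  0.00377529],
       [ 0.00132992,  0.1235986 ,  0.99233141]])}
{'time': 0.1, 'q': array([ 1.44822778,  0.50174066, -0.42679189,  1.55131092,  0.22084107,
        1.13828839, -0.2102953 ]), 'dq': array([ 1.46632112e-04, -1.08795869e-03, -1.78370821e-03, -1.51711365e-03,
       -2.24107836e-04, -5.05619623e-04,  5.21796904e-05]), 'effort': array([-1.19633114e-02, -5.67864418e+01, -5.83893299e+00, -2.79910111e+01,
       -6.89294119e-02,  2.40227493e-02,  3.01629416e-05]), 'tool_pos': array([ 0.24430298, -0.60172384,  0.24480346]), 'tool_rot': array([[ 9.26490824e-01,  3.76316851e-01, -6.16785822e-04],
       [ 3.76317356e-01, -9.26489490e-01,  1.57254256e-03],
       [ 2.03286840e-05, -1.68905346e-03, -9.99998573e-01]]), 'ft_force': array([-0.35705186,  0.93596309,  0.13569021]), 'ft_torque': array([ 0.01128592, -0.05209389, -0.02268231]), 'finger_gap': 0.09192500054344238} 0.019
```

View pics/scene0.png

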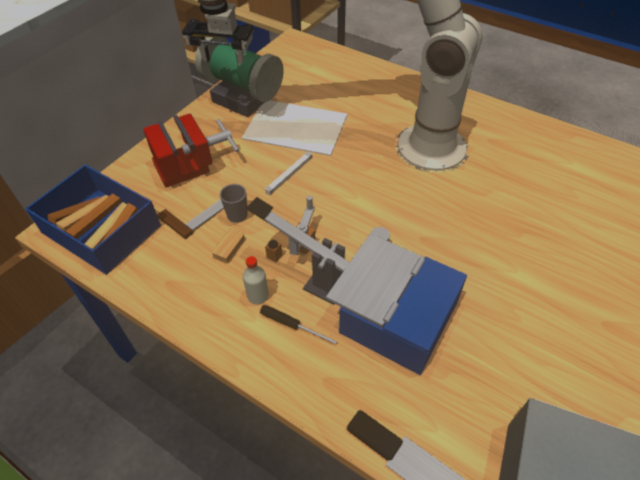

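View pics/top0.png

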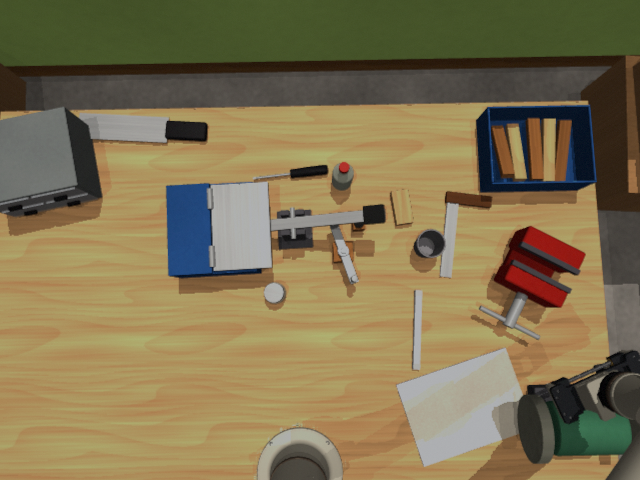

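The top view shows the lever running from the box (left) to its pad at about (374,214). The peg is near (354,279) and the cheeks near (294,228). I'll zoom in to get finer pixel positions.

```bash
python3 - <<'E'
import cv2
t=cv2.imread("pics/top0.png");s=cv2.imread("pics/scene0.png")
cv2.imwrite("pics/t1.png",cv2.resize(t[170:310,250:410],None,fx=5,fy=4.28,interpolation=3) if 0 else cv2.resize(t[180:300,250:410],None,fx=5,fy=5,interpolation=3))
cv2.imwrite("pics/s1.png",cv2.resize(s[180:300,235:395],None,fx=5,fy=5,interpolation=3))
E
```

```text
(no output)
```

View pics/t1.png

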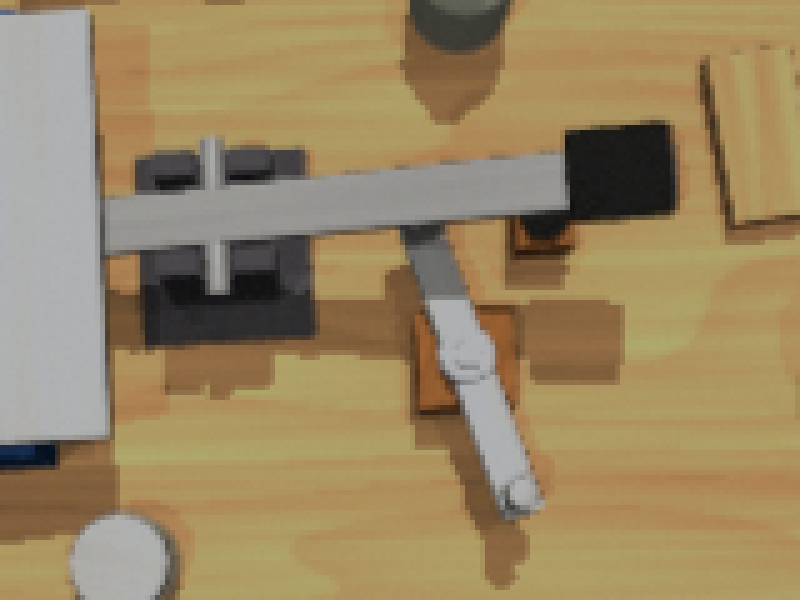

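View pics/s1.png

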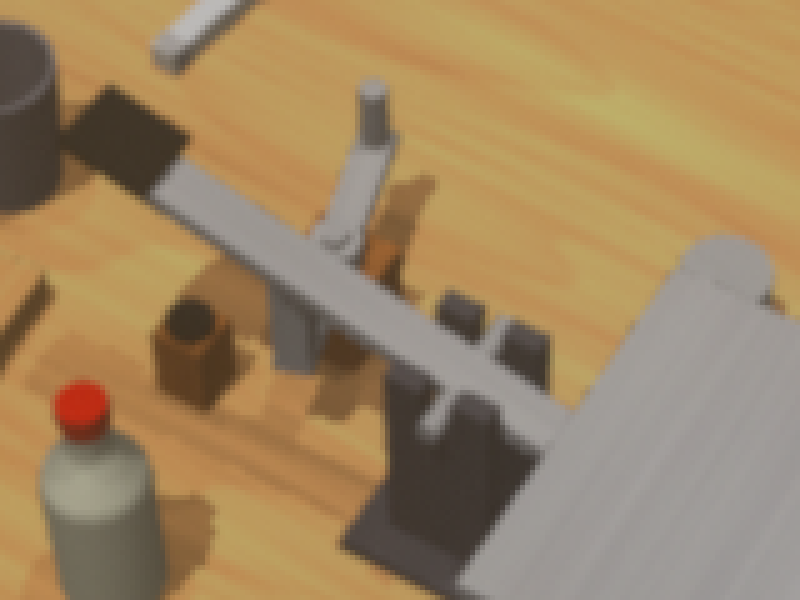

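The crops show these top-view pixels:
- peg top about (354.0,277.6)
- pad centre about (374.2,214.0)
- pin centre about (292.9,223.2)
- stop axis about (343.4,250.8)

In the scene view they are:
- peg top about (309.6,197.6)
- pad about (260.4,208.2)
- rest top about (273.2,243.6)

Next I'll fit the station pose to these points.

```bash
cat > h.py <<'E'
import numpy as np
from plant import vision
from scipy.optimize import least_squares
C={n:vision.get_calibration(n) for n in("scene","top")}
def proj(n,p):
    c=C[n];q=c["orientation"].T@(np.asarray(p)-c["origin"]);K=c["mtx"]
    return np.array([K[0,0]*q[0]/-q[2]+K[0,2],K[1,1]*-q[1]/-q[2]+K[1,2]])
def ray(n,uv,z):
    c=C[n];K=c["mtx"];d=c["orientation"]@np.array([(uv[0]-K[0,2])/K[0,0],-(uv[1]-K[1,2])/K[1,1],-1])
    return c["origin"]+d*(z-c["origin"][2])/d[2]
def tri(u1,u2):
    f=lambda p:np.r_[proj("top",p)-u1,proj("scene",p)-u2]
    r=least_squares(f,[.6,-.1,.1]);return r.x,r.fun
E
python3 - <<'E'
from h import *
for nm,a,b in(("peg",(354,277.6),(309.6,197.6)),("pad",(374.2,214.0),(260.4,208.2))): print(nm,*tri(a,b))
al=.26
obs=[("top",(374.2,214.0),lambda th:(0,-.193,.18)),("top",(292.9,223.2),lambda th:(0,0,.119)),("top",(343.4,250.8),lambda th:(-.07,-.12,.076)),
("scene",(260.4,208.2),lambda th:(0,-.191,.18)),("scene",(273.2,243.6),lambda th:(0,-.165,.056)),
("top",(354,277.6),lambda th:(-.07-.075*np.cos(th),-.12-.075*np.sin(th),.109)),("scene",(309.6,197.6),lambda th:(-.07-.075*np.cos(th),-.12-.075*np.sin(th),.109))]
def W(v,p):
    c,s=np.cos(v[2]),np.sin(v[2]);return np.array([v[0]+c*p[0]-s*p[1],v[1]+s*p[0]+c*p[1],p[2]])
f=lambda v:np.concatenate([proj(n,W(v,g(v[3])))-u for n,u,g in obs])
r=least_squares(f,[.6,0,0,0]);v=r.x;print(v,r.fun.round(1))
for nm,p in dict(peg=obs[5][2](v[3]),pegc0=(-.145,-.12,.109),axis=(-.07,-.12,.073),pad=(0,-.191,.18),pad_end=(0,-.2,.07),pin=(0,0,.115),rest=(0,-.165,.056),pegend=obs[5][2](1.25)).items(): print(nm,W(v,p).round(4))
E
```

```text
peg [ 0.47488704 -0.14118101  0.10748604] [-0.42067474  0.26630578 -0.53787208 -0.04025529]
pad [ 0.6174392  -0.18677653  0.17217026] [-0.89932146  0.62270671 -1.1210661  -0.12614098]
[0.60857563 0.00577173 0.05439169 0.26434589] [-0.5 -0.6 -1.4  0.2 -0.8 -0.6 -1.2 -1.6 -0.7 -0.6 -0.3  0.6 -0.4 -0.7]
peg [ 0.474  -0.1414  0.109 ]
pegc0 [ 0.4703 -0.1219  0.109 ]
axis [ 0.5452 -0.1179  0.073 ]
pad [ 0.619  -0.1849  0.18  ]
pad_end [ 0.6194 -0.1939  0.07  ]
pin [0.6086 0.0058 0.115 ]
rest [ 0.6175 -0.159   0.056 ]
pegend [ 0.5255 -0.1902  0.109 ]
```

The fit agrees to about 1 px. It gives the station at (0.609, 0.006) with yaw 0.054, stop angle about 0.26, peg at (0.474, -0.141) and pad at (0.619, -0.187). The tool's present yaw also suits pushing the peg with the closed fingertips, and it keeps the gripper body clear of the lever. I'll go to the box side of the peg.

Call:
{"fn": "carry_out", "kwargs": {"rows": "0 0 4 0 0 0 0; 2.3 5.5 5 0 0 0 0; 4.6 11 5 0 0 0 0; 6.9 16.5 5 0 0 0 0; 9.2 22 5 0 0 0 0", "grip_force": 20}}

```text
time: 0.72
tool_pos: [0.337, -0.3802, 0.2955]
tool_rot: [[0.927, 0.376, -0.0], [0.376, -0.927, 0.0], [-0.0, -0.0, -1.0]]
ft_force: [1.0, 0.4, 0.4]
finger_gap: 0.0465
```

Call:
{"fn": "carry_out", "kwargs": {"rows": "2.3 5.5 0 0 0 0 0; 4.6 11 0 0 0 0 0; 6.9 16.5 0 0 0 0 0; 9.2 22 0 0 0 0 0; 11.9 28.4 0 0 0 0 0"}}

```text
time: 1.35
tool_pos: [0.4531, -0.1031, 0.2957]
tool_rot: [[0.927, 0.375, 0.0], [0.375, -0.927, -0.001], [-0.0, 0.001, -1.0]]
ft_force: [0.4, -0.6, -1.0]
finger_gap: 0.0006
```

Call:
{"fn": "carry_out", "kwargs": {"rows": "0 0 -4 0 0 0 0; 0 0 -8 0 0 0 0; 0 0 -12 0 0 0 0; 0 0 -14 0 0 0 0; 0 0 -14 0 0 0 0"}}

```text
time: 1.98
tool_pos: [0.4514, -0.1041, 0.1542]
tool_rot: [[0.926, 0.377, -0.004], [0.377, -0.926, 0.002], [-0.003, -0.003, -1.0]]
ft_force: [-0.6, 0.4, 0.2]
finger_gap: 0.0006
```

```bash
cat > look.py <<'E'
import sys,cv2
from plant import status,vision
k=sys.argv[1]
import numpy as np
t=vision.read_camera("top")[:,:,::-1];s=vision.read_camera("scene")[:,:,::-1]
a=cv2.resize(t[180:310,250:410],None,fx=2.5*1.0,fy=2.5,interpolation=3)
b=cv2.resize(s[180:310,235:395],None,fx=2.5,fy=2.5,interpolation=3)
cv2.imwrite(f"pics/{k}.png",np.hstack([a,b]))
o=status.get_obs();print(o["time"],o["tool_pos"].round(4),o["tool_rot"][:,1].round(3),o["tool_rot"][:,2].round(3),o["ft_force"].round(1),o["finger_gap"])
E
python3 look.py a1
```

```text
2.075 [ 0.4532 -0.1045  0.1562] [ 0.377 -0.926 -0.   ] [ 0.  0. -1.] [0.4 0.4 0.6] 0.000414148418260015
```

View pics/a1.png

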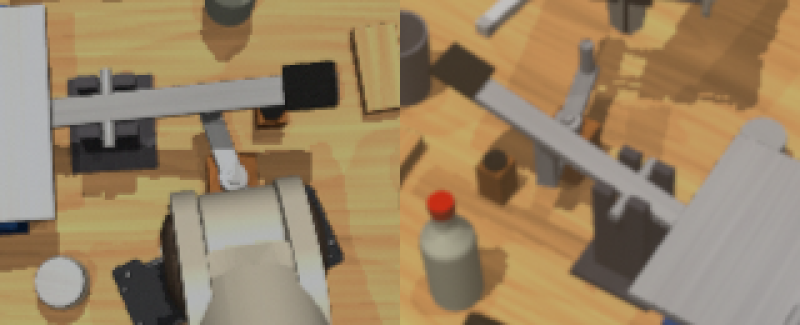

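The fingers are closed above the box side of the peg, about 15 mm clear. Next: lower the tips to 87 mm and shift slightly to centre them.

Call:
{"fn": "carry_out", "kwargs": {"rows": "0.5 0.2 -2 0 0 0 0; 0.5 0.2 -4 0 0 0 0; 0.5 0.2 -5 0 0 0 0; 0.5 0.2 -5 0 0 0 0; 0.5 0.2 -5 0 0 0 0"}}

```text
time: 2.7
tool_pos: [0.4586, -0.1028, 0.1066]
tool_rot: [[0.927, 0.376, 0.001], [0.376, -0.927, -0.0], [0.001, 0.001, -1.0]]
ft_force: [-0.2, -0.0, -0.0]
finger_gap: 0.0001
```

```bash
sed -i 's/s\[180:310,235:395\]/s[130:260,235:395]/' look.py; python3 look.py a2
python3 - <<'E'
import numpy as np
v=[.60857563,.00577173,.05439169];n=np.array([.376,-.926])
def W(p):
    c,s=np.cos(v[2]),np.sin(v[2]);return np.array([v[0]+c*p[0]-s*p[1],v[1]+s*p[0]+c*p[1]])
for th in(.264,.4,.55,.7,.85,1.0,1.15,1.22):
    p=W((-.07-.075*np.cos(th),-.12-.075*np.sin(th)));print(th,p.round(4),(p-.027*n).round(4))
E
```

```text
2.8 [ 0.4585 -0.1028  0.1065] [ 0.376 -0.927  0.001] [ 0.001 -0.001 -1.   ] [-0.1 -0.1  0.3] 0.000750999960578894
0.264 [ 0.474  -0.1413] [ 0.4638 -0.1163]
0.4 [ 0.4778 -0.1508] [ 0.4677 -0.1258]
0.55 [ 0.4835 -0.1605] [ 0.4733 -0.1355]
0.7 [ 0.4906 -0.1692] [ 0.4804 -0.1442]
0.85 [ 0.4988 -0.1768] [ 0.4887 -0.1518]
1.0 [ 0.5082 -0.1831] [ 0.498  -0.1581]
1.15 [ 0.5183 -0.1879] [ 0.5082 -0.1629]
1.22 [ 0.5233 -0.1896] [ 0.5131 -0.1646]
```

View pics/a2.png

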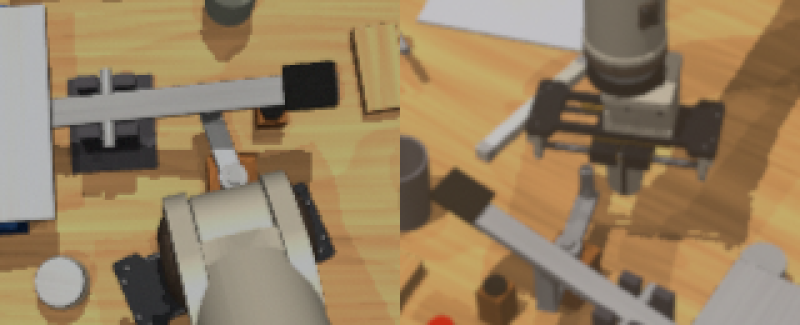

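The fingertips stand just behind the peg on the box side, at peg height. I'll push along the arc.

Call:
{"fn": "carry_out", "kwargs": {"rows": "0.3 -0.7 0 0 0 0 0; 0.5 -1.3 0 0 0 0 0; 0.7 -1.8 0 0 0 0 0; 0.9 -2.3 0 0 0 0 0; 1.5 -3.3 0 0 0 0 0"}}

```text
time: 3.42
tool_pos: [0.4707, -0.1344, 0.1051]
tool_rot: [[0.926, 0.377, -0.005], [0.377, -0.926, 0.002], [-0.004, -0.003, -1.0]]
ft_force: [-5.2, 3.4, 3.7]
finger_gap: 0.0004
```

```bash
python3 look.py a3
```

```text
3.525 [ 0.4725 -0.1364  0.1053] [ 0.375 -0.927 -0.001] [-0.001  0.    -1.   ] [-0.5 -0.6 -0.6] 0.0004824282083586695
```

View pics/a3.png

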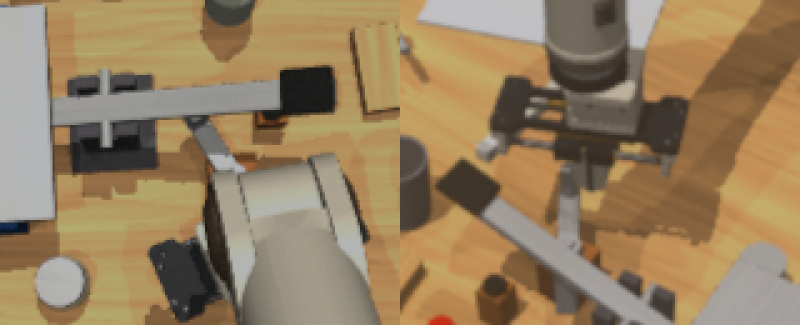

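The stop is turning: the post has moved left along the lever. I'll continue the arc.

Call:
{"fn": "carry_out", "kwargs": {"rows": "0.7 -0.9 0 0 0 0 0; 1.5 -1.6 0 0 0 0 0; 2.4 -2.3 0 0 0 0 0; 3.0 -2.6 0 0 0 0 0; 3.5 -2.8 0 0 0 0 0"}}

```text
time: 4.15
tool_pos: [0.5088, -0.164, 0.1058]
tool_rot: [[0.927, 0.376, 0.001], [0.376, -0.927, -0.0], [0.001, 0.001, -1.0]]
ft_force: [-0.5, -0.4, 0.4]
finger_gap: 0.0005
```

```bash
python3 look.py a4
```

```text
4.25 [ 0.5092 -0.164   0.1061] [ 0.376 -0.927  0.001] [ 0.002 -0.    -1.   ] [ 0.9 -0.2 -0.9] 0.0006016811952192877
```

View pics/a4.png

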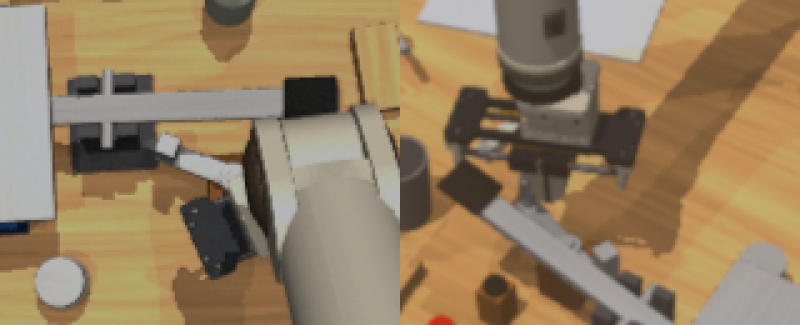

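The post top is now visible beside the lever at top pixel about (316.8,238.2). I'll compute the stop angle from it.

```bash
python3 - <<'E'
from h import *
p=ray("top",(316.4,237.9),.132)[:2];a=np.array([.5452,-.1179]);d=p-a
print(p,np.linalg.norm(d),np.arctan2(d[1],d[0])-.0544)
E
```

```text
[ 0.57054292 -0.05364851] 0.06906893852839693 1.1406981238830192
```

The stop reads about 1.14 and the radius checks (69 vs 70 mm), so the post is well clear of the lever. I'll back off, lift, and go above the pad.

Call:
{"fn": "carry_out", "kwargs": {"rows": "-1 1.5 0 0 0 0 0; -2 2 1 0 0 0 0; -2 2 6 0 0 0 0; -2 2 11 0 0 0 0; -2 2 13.5 0 0 0 0"}}

```text
time: 4.88
tool_pos: [0.4884, -0.143, 0.2441]
tool_rot: [[0.926, 0.377, 0.003], [0.377, -0.926, -0.002], [0.002, 0.004, -1.0]]
ft_force: [1.0, -0.2, -0.7]
finger_gap: 0.0005
```

Call:
{"fn": "carry_out", "kwargs": {"rows": "4 -1 0 0 0 0 0; 8 -3 0 0 0 0 0; 13.1 -4.5 0 0 0 0 0; 13.1 -4.5 0 0 0 0 0; 13.1 -4.5 0 0 0 0 0"}}

```text
time: 5.5
tool_pos: [0.6179, -0.1874, 0.2408]
tool_rot: [[0.926, 0.378, -0.001], [0.378, -0.926, 0.001], [-0.001, -0.001, -1.0]]
ft_force: [0.1, 0.3, 1.1]
finger_gap: 0.0005
```

```bash
python3 look.py a5
```

```text
5.6 [ 0.6177 -0.1878  0.2413] [ 0.377 -0.926  0.   ] [-0.    -0.001 -1.   ] [-0.1 -0.  -0.3] 0.00028180009677448504
```

View pics/a5.png

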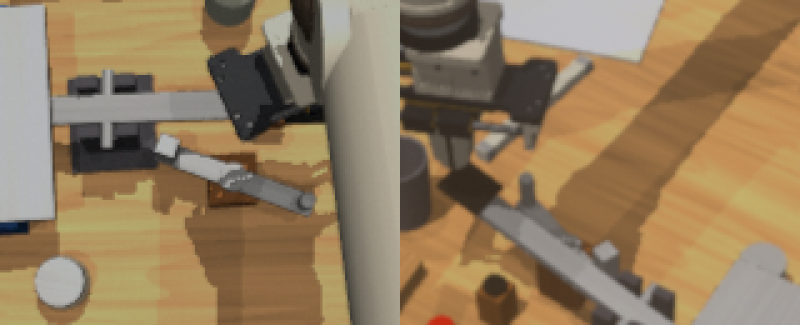

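The stop stayed swung out and the fingertips hang over the pad. I'll press down in stages.

Call:
{"fn": "carry_out", "kwargs": {"rows": "0 0 -2 0 0 0 0; 0 0 -3.5 0 0 0 0; 0 0 -4.5 0 0 0 0; 0 0 -5.5 0 0 0 0; 0 0 -6.5 0 0 0 0"}}

```text
time: 6.22
tool_pos: [0.6195, -0.1913, 0.1764]
tool_rot: [[0.927, 0.375, 0.002], [0.375, -0.927, -0.004], [0.0, 0.004, -1.0]]
ft_force: [-0.7, -4.7, 8.6]
finger_gap: 0.0003
```

```bash
python3 look.py a6
```

```text
6.325 [ 0.6193 -0.1909  0.1755] [ 0.375 -0.927  0.003] [ 0.001 -0.003 -1.   ] [ 0.1 -3.5  7.2] 0.0007292479380060061
```

View pics/a6.png

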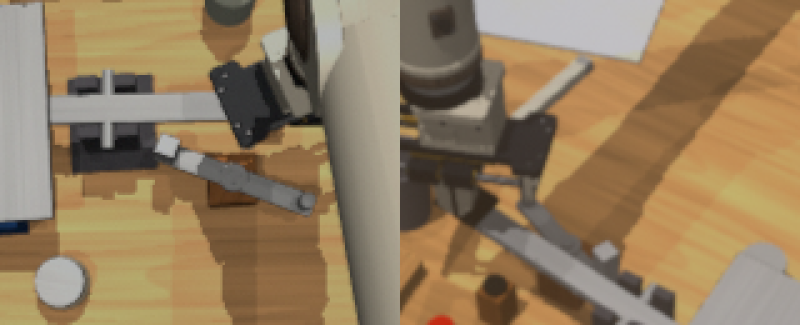

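The lever is going down, with Fz about 7 to 8 N as expected. Next I'll follow its slight arc.

Call:
{"fn": "carry_out", "kwargs": {"rows": "0 -0.4 -1.2 0 0 0 0; 0 -0.5 -2.4 0 0 0 0; 0 -0.5 -3.6 0 0 0 0; 0 -0.5 -4.8 0 0 0 0; 0 -0.4 -6 0 0 0 0"}}

```text
time: 6.95
tool_pos: [0.6212, -0.1949, 0.117]
tool_rot: [[0.927, 0.375, 0.005], [0.375, -0.927, -0.003], [0.004, 0.005, -1.0]]
ft_force: [1.9, -4.1, 7.6]
finger_gap: 0.0003
```

```bash
python3 look.py a7
```

```text
7.05 [ 0.6197 -0.1939  0.1154] [ 0.375 -0.927  0.002] [ 0.002 -0.001 -1.   ] [ 0.8 -2.7  2.8] 0.0004210745768988259
```

View pics/a7.png

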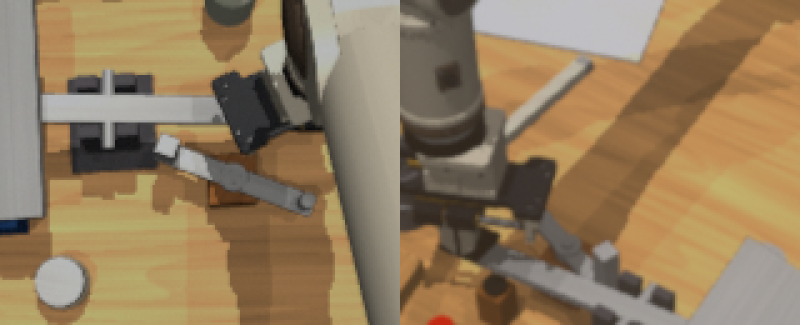

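Call:
{"fn": "carry_out", "kwargs": {"rows": "0 0 -0.5 0 0 0 0; 0 0 -1 0 0 0 0; 0 0 -1.5 0 0 0 0; 0 0 -1.9 0 0 0 0; 0 0 -1.9 0 0 0 0"}}

```text
time: 7.68
tool_pos: [0.6204, -0.1916, 0.0975]
tool_rot: [[0.926, 0.377, 0.003], [0.377, -0.926, 0.001], [0.003, 0.0, -1.0]]
ft_force: [2.3, -0.4, 5.2]
finger_gap: 0.0001
```

Call:
{"fn": "carry_out", "kwargs": {"rows": "0 0 -0.2 0 0 0 0; 0 0 -0.4 0 0 0 0; 0 0 -0.5 0 0 0 0; 0 0 -0.5 0 0 0 0; 0 0 -0.5 0 0 0 0"}}

```text
time: 8.3
tool_pos: [0.6206, -0.1909, 0.0929]
tool_rot: [[0.926, 0.377, 0.003], [0.377, -0.926, 0.002], [0.004, -0.0, -1.0]]
ft_force: [2.1, 1.3, 6.8]
finger_gap: 0.0007
```

```bash
python3 look.py a8
```

```text
8.4 [ 0.6205 -0.1908  0.0929] [ 0.377 -0.926 -0.   ] [ 0.003  0.002 -1.   ] [2.5 2.  6.7] 0.0003858931331029131
```

View pics/a8.png

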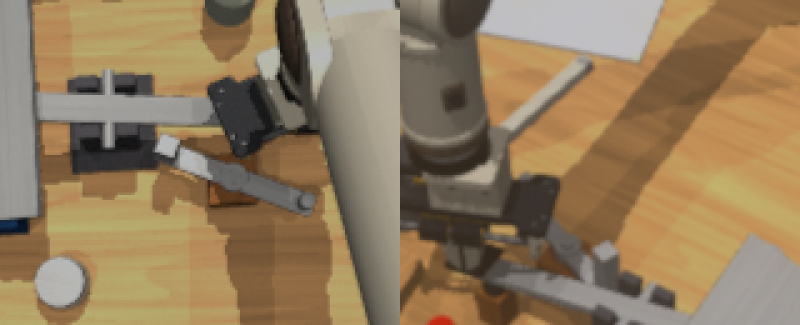

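Tip at 74 mm with no rise in force yet, so I'll continue in small steps.

Call:
{"fn": "carry_out", "kwargs": {"rows": "0 0 -0.1 0 0 0 0; 0 0 -0.2 0 0 0 0; 0 0 -0.3 0 0 0 0; 0 0 -0.3 0 0 0 0; 0 0 -0.3 0 0 0 0"}}

```text
time: 9.02
tool_pos: [0.6209, -0.1906, 0.0915]
tool_rot: [[0.926, 0.378, 0.004], [0.378, -0.926, 0.001], [0.004, 0.0, -1.0]]
ft_force: [-1.5, 2.3, 15.6]
finger_gap: 0.0004
```

Call:
{"fn": "carry_out", "kwargs": {"rows": "0 0 -0.1 0 0 0 0; 0 0 -0.2 0 0 0 0; 0 0 -0.3 0 0 0 0; 0 0 -0.3 0 0 0 0; 0 0 -0.3 0 0 0 0"}}

```text
time: 9.65
tool_pos: [0.6212, -0.1904, 0.0908]
tool_rot: [[0.926, 0.378, 0.004], [0.378, -0.926, 0.0], [0.004, 0.002, -1.0]]
ft_force: [-7.3, 3.6, 29.6]
finger_gap: 0.0007
```

Fz climbed from 7 to 30 N while the tip stopped near 72 mm, so the lever is on its rest. I'll ease off by 2 mm, keep pressing, and check.

Call:
{"fn": "carry_out", "kwargs": {"rows": "0 0 0.1 0 0 0 0; 0 0 0.2 0 0 0 0; 0 0 0.2 0 0 0 0; 0 0 0.2 0 0 0 0; 0 0 0.2 0 0 0 0"}}

```text
time: 10.28
tool_pos: [0.621, -0.1905, 0.0912]
tool_rot: [[0.926, 0.378, 0.004], [0.378, -0.926, 0.001], [0.004, 0.001, -1.0]]
ft_force: [-2.6, 3.4, 21.5]
finger_gap: 0.0006
```

```bash
python3 look.py a9; python3 - <<'E'
from plant import vision
import cv2
for n in("scene","top"): cv2.imwrite(f"pics/{n}9.png",vision.read_camera(n)[:,:,::-1])
s=cv2.imread("pics/scene9.png");cv2.imwrite("pics/s9.png",cv2.resize(s[180:330,235:435],None,fx=4,fy=4,interpolation=3))
E
```

```text
10.375 [ 0.621  -0.1906  0.0912] [ 0.378 -0.926  0.001] [ 0.004  0.001 -1.   ] [-3.4  2.6 20.3] 0.0006471146399967057
```

View pics/s9.png

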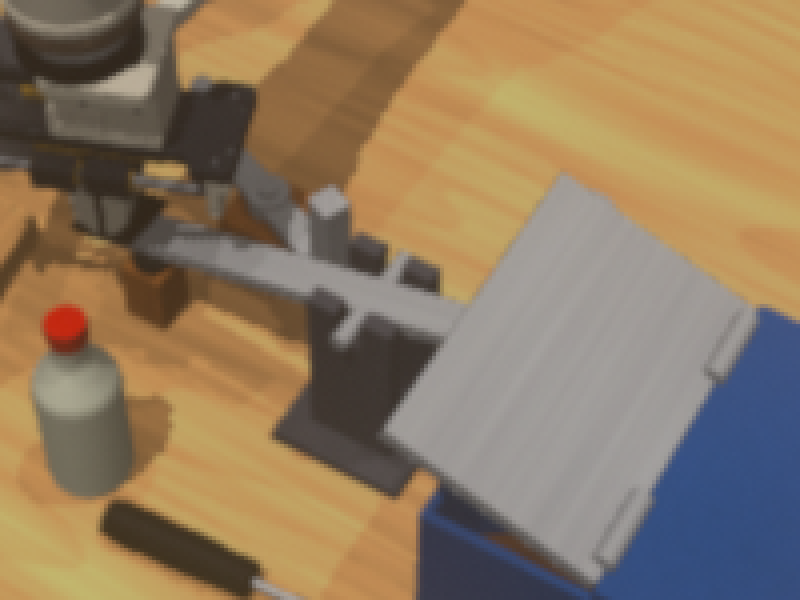

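View pics/top9.png

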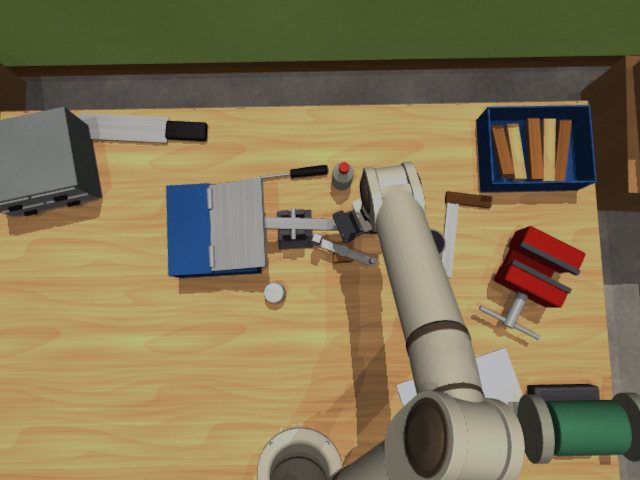

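The flap stands open and the lever lies on the rest at about (155,260) in the crop, with the pin still in its slots. The stop post is beside the lever, clear of it, and the bystanders are at their earlier pixels. Fz holds at about 20 N, so I'm handing in.

```bash
python3 - <<'E'
from plant import status,ticket
print(ticket.job_done()); o=status.get_obs();print(o["time"],o["tool_pos"].round(4),o["ft_force"].round(1))
E
```

```text
the job is handed in; nothing more can be done
None
the job is handed in; nothing more can be done
```

The flap is open: the lever lies on its rest, and I handed the job in with the closed fingertips still holding the pad down.

- **Stop:** I pushed the peg away from the box in an arc until the stop read about 1.14 rad in the top picture. That is past the 0.95 at which the post is clear. Later pictures show it stayed there.
- **Lever:** I pressed the pad down with about 3 to 9 N until the tips stopped near 72 mm above the bench. The force then rose sharply, peaking at about 30 N, so I eased off to hold at about 20 N.
- **Last checks at 10.4 s:** The pictures show the flap raised, the lever on the rest, the pin in its slots and the post clear. The bystanders I could see had not moved. The arm hid part of the cup, the offcut and the try square from above.

No check failed or disagreed. I did not measure the flap angle as a number; that the flap is fully raised rests on the pictures and the rise in force.

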